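Take a wound coil off its post and hold a loupe in focus over it

TASK

Slide the wide copper coil straight up off its post on the wooden rack and set it down gently, flat in the middle of the white tile. Then pick up the hand loupe and hold it level over the coil, the lens centred above the coil's hole and at the height of the pointer on the upright rule, touching nothing else, and finish while still holding it there steadily. Do not shift the pointer, and leave the slim coil on its post and the cup, circuit board and battery holder where they are.

Things in the scene. Friction and masses are not known exactly. Their poses are not given: they have to be found in the camera images.
- coil_center (a point): The wide coil: copper winding (44 mm diameter) on a grey bobbin with two flanges 52 mm in diameter and 3 mm thick, 34 mm high overall, with a vertical 13 mm hole right through; about 0.15 kg. This point is its centre, 17 mm above its underside; z is the axis of the hole. It starts standing on one of the two posts of the rack, its lower flange on the board; the slim coil is on the other post.
- slim_coil_center (a point): The slim coil, to be left alone: the same make and height (34 mm), flanges only 35 mm in diameter. This point is its centre.
- rack: Fixed wooden board 190 x 75 x 14 mm, long side along its x axis, with two upright steel posts 9 mm in diameter, at x = +52.5 mm and -52.5 mm, whose tips are 63 mm above the table (15 mm above the top of a coil). Origin: centre of its underside, on the table. Which coil is on which post varies.
- tile_top (a point): Fixed square white glazed tile, 120 x 120 mm and 6 mm thick, lying on the table. This point is the middle of its upper face, 6 mm above the table; its x axis points to the rule stand.
- stand: Fixed stand just beyond the tile's +x edge: grey weighted base 70 x 66 x 20 mm with an upright steel rule (26 mm wide along x, 3 mm thick, top 220 mm above the table). Origin: on the table, under the middle of the rule, 120 mm from the middle of the tile, same axes as the tile.
- pointer_tip (a point): Tip of the pointer: a steel finger on a black cursor (40 x 16 x 16 mm) clipped on the rule, at the cursor's mid-height, pointing level towards the tile; the tip is 35 mm from the rule's middle, 85 mm level from the middle of the tile. Its height, set between 100 and 150 mm above the table, is the height for the middle of the lens.
- cursor (a joint): How far the cursor stands up the rule: 0 puts the pointer 100 mm above the table, 0.05 puts it 150 mm above. It is held by friction (about 3 N).
- lens_center (a point): Middle of the loupe's lens, on its axis, half-way through the rim. The loupe lies flat on the table at the start: round steel-rimmed lens (66 mm outside diameter, 12 mm thick), a short neck and a straight black handle, 167 mm long overall, about 0.09 kg. This point is then 6 mm above the table; z is the lens axis (up), x points away from the handle.
- loupe_grip (a point): Place to grip on the loupe's handle (18 mm wide, 18 mm high, its underside in line with the rim's): centre of the handle's section, 62 mm from the middle of the lens, 15 mm from the neck end of the handle and close to the balance point (which is about 15 mm nearer the lens); 9 mm above the table at the start. Same axes as lens_center; the handle runs along x.
- loupe: The loupe as a whole; its origin is on its underside, 12 mm nearer the lens than loupe_grip and 50 mm behind the middle of the lens.
- coil: The wide coil as a whole; origin at the centre of its underside.
- tile: The white tile as a whole; origin at the centre of its underside.
- cup: Bystander: white drinking cup with a band and a lid, 82 mm across, 108 mm high; origin under its centre.
- board: Bystander: small black circuit board 52 x 42 mm, lying flat; origin under its centre.
- battery_box: Bystander: black holder with two small batteries, 54 x 28 x 14 mm; origin under its centre.
There are look-alikes about, which are no part of the job. Of the things that look like the loupe, the smallest one is meant.

How it is judged:
By the outcome, as a careful person would: the job done as asked, in the order asked, and still so for the second after the job is handed in, while the arm keeps its last pose, push and grip.
It also fails if it takes over 72 s, if anything falls off the work surface, if the arm or the gripper's body presses on something with over 40 N, if the wrist force passes 120 N, or if a joint passes its speed limit or range.

ROBOT

A 7-joint arm with a two-finger parallel gripper is mounted at the origin on the work surface. World frame = base frame: x ahead of the robot, y to its left, z up, the work surface at z = 0. Lengths are in m, angles in rad, forces in N, time in s.
With the tool pointing down it reaches from about 0.425 to 0.875 m from the base axis. Payload 4.7 kg.
Tool frame: the origin (TCP) lies midway between the tips of the shut fingers; the grasp point (between the pads) lies 19 mm behind it (ctrl.grip_point_offset is the distance from the TCP to the grasp point, in m); z points along the fingers, y is the line along which they close (so a half turn about z gives the same grasp; the last joint's range is limited). The gripper opens to 87 mm and grips with 3 to 60 N. Pads are 19 mm wide; open, the fingers measure 117 mm over their backs; the gripper's body (75 mm by 190 mm) begins 51 mm behind the grasp point.
Start: joints at [-1.126, 0.321, -0.07, 1.45, 0.023, 1.371, -0.057], TCP at [0.271, 0.591, 0.223] pointing down, gripper open.
Joint ranges: [-2.86, 2.86], [-0.3, 2.09], [-1.38, 1.24], [0.06, 2.45], [-1.56, 4.7], [0.09, 2.05], [-2.69, 2.69]. Speed limits (rad/s): [2.57, 2.57, 3.14, 3.14, 3.14, 3.14, 3.14].

INTERFACE

Orientations are given as a rotation vector (axis times angle).
In Python, from bench import ctrl gives the robot as it stands.
- The arm moves only by the tool move_arm, never from a script. Its argument "increments" is text: rows parted by semicolons, each of 7 numbers parted by spaces: the shift along the world's x, y, z in mm, then the turn, a rotation vector about the world's x, y, z in degrees, then the closure in counts, from 0 (fully open) to 255 (shut). A call has exactly 8 rows; each row shifts and turns the commanded pose from where the row before left it; what a row does not reach is not made up. A row lasts 1/12 s, in which the tool goes at most 41.7 mm and 7.16 degrees, less where a joint would pass 70% of its speed; a pose out of reach is approached as far as the arm can. A call with a gripper value outside its range is refused whole. The fingers move at their own pace and stop on an object; "grip_force" is the grip in N (left out, the last holds). Time passes only in rows, so rows that do not move let the fingers close, or fill a call up. It gives the time, the measured TCP pose, the force, the opening and the grip force at its end, in the units of the state.
- ctrl.get_state(): the state, without advancing time (a new reading comes with each control period).
- ctrl.get_image(name): name is "scene" or "top" or "wrist"; returns a dict with "frame" (384x512x3 uint8, red, green, blue), "depth" (384x512 float32, m along the optical axis (not along the pixel's ray), 0 where there is no reading), "fx", "fy", "cx", "cy" (pixels), "position" and "orientation" of the camera in the world. Camera axes: x right, y down, z forward; pixel columns grow to the right and rows downward; lengths in m; the calibration is good to about 2 mm. A picture is of the moment at which its call begins.
- ctrl.close_job(): hands the job in; it is judged then, once.
Trained networks look in a picture, given as the dict that the camera call returned (one of the last four; its "shot" number tells which), for a name from the list of things; names that differ only in an ending like _2 or _b are one class to them, and where a whole thing is asked for, a point or a joint stands for the part that bears it (a point fixed in the world has none). Each returns a list of dicts, best first, with "score" (0 to 1); they miss things now and then, are a little off and sometimes report something else, mostly with a low value. They report only what shows in the picture. A call takes as long as a camera call. They do not tell look-alikes from the thing itself.
- ctrl.find_in(target, picture): "centre" ([x, y, z] in m, in world coordinates, good to about 4 mm: the middle of the surface that is visible of it).
- ctrl.silhouettes(target, picture): "region" (384x512 bool, what is visible of it).
The state is a dict: "time": time; "joint_positions": joint angles; "qd": joint speeds; "joint_torque": joint torques, N m; "position": TCP position; "tool_rot": TCP orientation; "ft_force": force on the tool from outside, world axes, zero at the start; "torque": the same for the moment, N m; "grip_width": opening from 0.0 (shut) to 1.0 (fully open); "grip_force": force on a finger pad.
Only numpy, scipy, OpenCV 4.12 (cv2) and the standard library are available. Lean on these libraries where they do the work, as an engineer would, in place of code of your own. Each camera call takes 0.05 s, during which the arm holds its last target. There are 200 camera calls.

## Working session

There is one attempt and no reset: what is moved stays moved. The work goes in short steps, Python scripts to look and compute and a tool call to move; the robot and the scene stay as the last step left them, time stands still between calls to the robot, and variables do not carry over. Pictures are saved under pics/ and viewed, at most 13 in all, crops included, and the job is handed in when it is done.

Besides the shell and the picture viewer there is one more tool, called after "Call:" as name(argument=value, ...), one argument or row to a line, values as JSON. move_arm: Moves the arm, as the interface text tells. Its arguments: {"type":"object","properties":{"increments":{"type":"string"},"grip_force":{"type":"number"}},"required":["increments"]}

```bash
mkdir -p pics; cat > h.py <<'E'
import numpy as np, cv2
from bench import ctrl
from scipy.spatial.transform import Rotation as R
def rot(o):
    o=np.array(o,float)
    if o.shape==(3,3): return o
    return R.from_rotvec(o).as_matrix() if o.size==3 else R.from_quat(o).as_matrix()
def cloud(p):
    d=p["depth"]; v,u=np.mgrid[:d.shape[0],:d.shape[1]]
    c=np.stack([(u-p["cx"])/p["fx"]*d,(v-p["cy"])/p["fy"]*d,d],-1)
    w=c@rot(p["orientation"]).T+np.array(p["position"])
    w[d<=0]=np.nan
    return w
def px(p,X):
    c=(np.array(X)-p["position"])@rot(p["orientation"])
    return [round(float(c[0]/c[2]*p["fx"]+p["cx"])),round(float(c[1]/c[2]*p["fy"]+p["cy"]))]
def save(name,img,s=1):
    cv2.imwrite("pics/"+name,cv2.resize(img[...,::-1],None,fx=s,fy=s,interpolation=cv2.INTER_CUBIC))
E
python3 - <<'E'
from h import *
s=ctrl.get_state();print({k:np.round(v,3).tolist() for k,v in s.items()}, ctrl.grip_point_offset)
ims=[]
for n in ("top","scene"):
    p=ctrl.get_image(n); ims.append(p["frame"]); print(n,np.round(p["position"],3),np.round(p["orientation"],3))
    for t in ("coil_center","slim_coil_center","rack","tile","stand","pointer_tip","cursor","lens_center","loupe_grip","loupe","cup"):
        print(t,[(round(r["score"],2),np.round(r["centre"],3).tolist(),px(p,r["centre"])) for r in ctrl.find_in(t,p)])
    save(n+"0.png",p["frame"],1.5)
E
```

```text
{'time': 0.0, 'joint_positions': [-1.126, 0.322, -0.07, 1.452, 0.023, 1.371, -0.057], 'qd': [0.001, -0.001, -0.0, 0.001, 0.0, -0.001, -0.001], 'joint_torque': [-0.0, -49.128, -0.404, -31.253, -0.064, 0.044, 0.0], 'position': [0.271, 0.59, 0.221], 'tool_rot': [-0.671, -3.069, 0.003], 'ft_force': [-0.24, -0.256, 0.231], 'torque': [-0.032, -0.04, -0.044], 'grip_force': 0.0, 'grip_width': 1.0} 0.0187
top [0.326 0.071 1.514] [-2.16   2.131 -0.171]
coil_center [(0.8, [0.47, -0.281, 0.049], [359, 228]), (0.21, [0.519, 0.286, 0.012], [180, 211])]
slim_coil_center [(0.65, [0.574, -0.27, 0.048], [355, 195])]
rack [(0.94, [0.531, -0.274, 0.012], [354, 210])]
tile [(0.44, [0.602, -0.054, 0.02], [286, 186])]
stand [(0.81, [0.601, -0.057, 0.021], [287, 187]), (0.37, [0.529, -0.274, 0.013], [354, 210])]
pointer_tip [(0.69, [0.471, -0.283, 0.051], [360, 227]), (0.45, [0.604, -0.056, 0.125], [289, 180]), (0.17, [0.519, 0.282, 0.011], [181, 211])]
cursor []
lens_center [(0.82, [0.517, 0.285, 0.01], [180, 212]), (0.79, [0.282, 0.241, 0.016], [191, 286])]
loupe_grip [(0.92, [0.512, 0.283, 0.015], [180, 
[... 511 characters left out ...]
.536, 0.029, 0.002], [247, 213])]
stand [(0.91, [0.614, -0.065, 0.04], [226, 227])]
pointer_tip []
cursor [(0.54, [0.619, -0.06, 0.124], [227, 204])]
lens_center [(0.79, [0.286, 0.216, 0.015], [269, 155]), (0.77, [0.612, 0.502, 0.01], [394, 188]), (0.55, [0.523, 0.278, 0.013], [318, 188]), (0.41, [0.621, -0.063, 0.122], [226, 205])]
loupe_grip [(0.71, [0.284, 0.21, 0.015], [267, 155]), (0.67, [0.517, 0.274, 0.009], [316, 188]), (0.57, [0.607, 0.501, 0.012], [393, 186])]
loupe [(0.76, [0.608, 0.501, 0.018], [393, 185]), (0.75, [0.52, 0.277, 0.008], [317, 189]), (0.72, [0.283, 0.211, 0.014], [267, 155]), (0.71, [0.772, 0.214, 0.092], [347, 221])]
cup [(0.79, [0.773, 0.212, 0.091], [346, 222])]
```

View pics/top0.png

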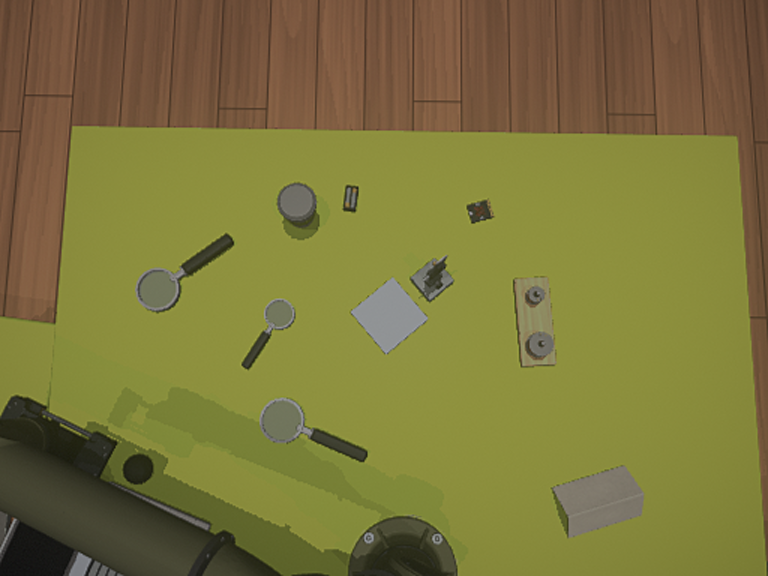

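View pics/scene0.png

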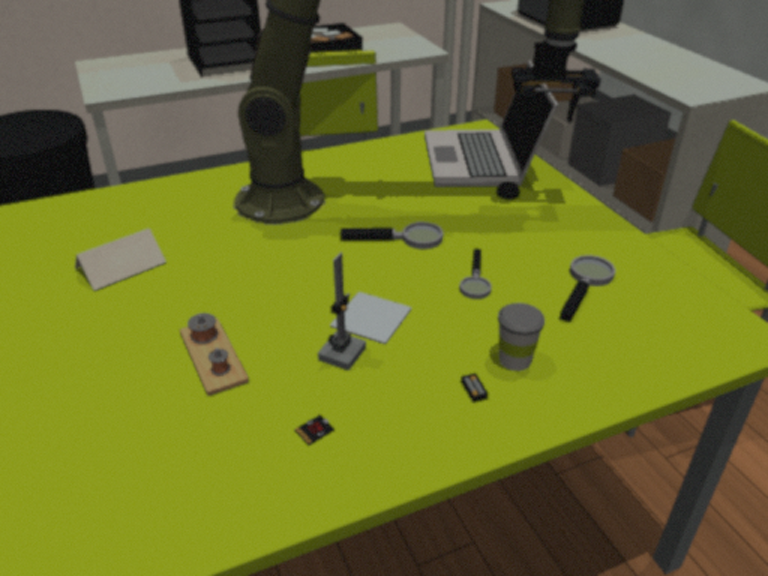

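The top view (1.5x) shows three loupe-like things: a large one at (158,290), a small one at (280,314) and a large one at (283,420). The smallest, at (280,314), is the one meant. The wide coil is at (540,345), the slim one at (536,295), the tile at (389,316) and the stand at (432,278). Next I'll take rough poses and a confirming crop.

```bash
python3 - <<'E'
from h import *
p=ctrl.get_image("top"); w=cloud(p); f=p["frame"]
hsv=cv2.cvtColor(f,cv2.COLOR_RGB2HSV)
m=((hsv[...,1]<60)&(hsv[...,2]>120)).astype(np.uint8); m2=np.zeros_like(m); m2[170:245,225:295]=m[170:245,225:295]
n,l,st,c=cv2.connectedComponentsWithStats(m2); i=1+np.argmax(st[1:,4]); P=w[l==i]
pts=(P[np.isfinite(P[:,0])][:,:2]*1000).astype(np.float32); print("tile",cv2.minAreaRect(pts),np.nanmedian(P,0))
for t in("loupe","rack"):
  for r in ctrl.silhouettes(t,p):
    P=w[r["region"]];P=P[np.isfinite(P[:,0])]
    print(t,round(r["score"],2),len(P),np.round(np.median(P,0),3),cv2.minAreaRect((P[:,:2]*1000).astype(np.float32)))
for t in("coil_center","slim_coil_center"):
  for r in ctrl.silhouettes(t,p)[:2]:
    P=w[r["region"]];P=P[np.isfinite(P[:,0])];P=P[P[:,2]>.035]
    if len(P): print(t,round(r["score"],2),len(P),np.round(P.mean(0),3),np.round(np.ptp(P,0),3))
a=cv2.resize(f[150:320,80:260],None,fx=2.6,fy=2.6,interpolation=2);b=cv2.resize(f[175:255,325:385],(332,442),interpolation=2)
save("crop1.png",np.hstack([a,b]))
s=ctrl.get_state();print(s["position"],rot(s["tool_rot"]).round(3))
q=ctrl.get_image("wrist");print(q["position"],rot(q["orientation"]).round(2),q["fx"])
E
```

```text
tile ((527.6075439453125, 31.02381134033203), (119.13470458984375, 119.44352722167969), 40.61565017700195) [0.52713225 0.03102548 0.00611316]
loupe 0.85 528 [0.511 0.282 0.011] ((480.15826416015625, 285.572021484375), (65.08979034423828, 165.87181091308594), 69.5830307006836)
loupe 0.7 1083 [0.283 0.232 0.015] ((286.5308532714844, 183.10760498046875), (235.39093017578125, 90.20040130615234), 77.57222747802734)
loupe 0.66 1029 [0.595 0.508 0.015] ((628.943115234375, 479.9182434082031), (93.61189270019531, 234.4287872314453), 48.05730438232422)
rack 0.95 1093 [ 0.532 -0.273  0.014] ((521.4330444335938, -281.1777038574219), (194.96551513671875, 79.4779052734375), 3.8071062564849854)
coil_center 0.81 202 [ 0.467 -0.284  0.049] [0.048 0.048 0.027]
slim_coil_center 0.58 47 [ 0.568 -0.272  0.048] [0.028 0.03  0.016]
[0.27148884 0.59058983 0.22254481] [[-0.909  0.418  0.   ]
 [ 0.418  0.909 -0.   ]
 [-0.    -0.    -1.   ]]
[0.20254365 0.62184933 0.38445129] [[ 0.42  0.87  0.25]
 [ 0.91 -0.4  -0.12]
 [-0.    0.28 -0.96]] 340.3078038605724
```

View pics/crop1.png

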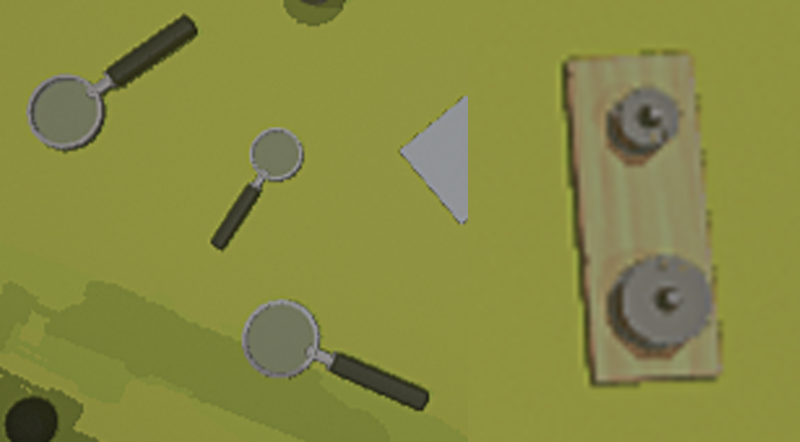

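The crop confirms the small loupe at crop (276,153), 65 x 166 mm, with its handle to the lower left. The other two are about 235 mm long. The wide coil is on the nearer (lower) post. I'm moving over it.

Call:
move_arm(
  increments="18 -36 5 0 0 -3.1 0;18 -36 5 0 0 -3.1 0;18 -36 5 0 0 -3.1 0;18 -36 5 0 0 -3.1 0;18 -36 5 0 0 -3.1 0;18 -36 5 0 0 -3.1 0;18 -36 5 0 0 -3.1 0;18 -36 5 0 0 -3.1 0",
  grip_force=15,
)

```text
time: 2.17
position: [0.416, 0.3007, 0.2632]
tool_rot: [1.318, 2.851, 0.002]
ft_force: [1.9, 0.2, -0.5]
grip_width: 0.997
grip_force: 0.0
```

Call:
move_arm(
  increments="6 -36 0 0 0 0 0;6 -36 0 0 0 0 0;6 -36 0 0 0 0 0;6 -36 0 0 0 0 0;6 -36 0 0 0 0 0;6 -36 0 0 0 0 0;6 -36 0 0 0 0 0;6 -36 0 0 0 0 0",
)

```text
time: 2.83
position: [0.4634, 0.0128, 0.263]
tool_rot: [1.315, 2.853, 0.002]
ft_force: [-0.1, 0.2, -0.0]
grip_width: 1.0
grip_force: 0.0
```

Call:
move_arm(
  increments="0 -38 0 0 0 0 0;0 -38 0 0 0 0 0;0 -38 0 0 0 0 0;0 -38 0 0 0 0 0;0 -38 0 0 0 0 0;0 -38 0 0 0 0 0;0 -38 0 0 0 0 0;0 -33 0 0 0 0 0",
)

```text
time: 3.5
position: [0.4629, -0.2871, 0.2632]
tool_rot: [1.315, 2.851, 0.0]
ft_force: [-0.3, -0.3, -0.5]
grip_width: 0.999
grip_force: 0.0
```

```bash
cat >> h.py <<'E'
def coil_fix(p,target="coil_center",z=None):
    w=cloud(p); out=[]
    for r in ctrl.silhouettes(target,p)[:2]:
        P=w[r["region"]];P=P[np.isfinite(P[:,0])]
        zt=np.percentile(P[:,2],[50,80]); z0=z or zt[1]
        T=P[abs(P[:,2]-z0)<.003]
        if len(T)<10: continue
        (c,rad)=cv2.minEnclosingCircle((T[:,:2]*1000).astype(np.float32))
        out.append((round(r["score"],2),len(T),np.round(T.mean(0),4).tolist(),np.round(c,1).tolist(),round(rad,1)))
    return out
E
python3 - <<'E'
from h import *
p=ctrl.get_image("wrist"); s=ctrl.get_state(); print(s["time"],s["position"],rot(s["tool_rot"]).round(3),s["ft_force"])
for t in("coil_center","slim_coil_center"):print(coil_fix(p,t))
w=cloud(p); P=w[np.isfinite(w[...,0])]; near=P[(P[:,2]>.055)&(P[:,2]<.066)&(np.hypot(P[:,0]-.467,P[:,1]+.284)<.03)]; print("post",len(near),near.mean(0) if len(near) else 0)
save("w1.png",p["frame"],1.2)
E
```

```text
3.55 [ 0.46112431 -0.29419716  0.2632731 ] [[-0.643  0.766  0.001]
 [ 0.766  0.643 -0.007]
 [-0.006 -0.004 -1.   ]] [-2.21133178 -4.21873096  0.4198178 ]
[(0.6, 1457, [0.4659, -0.2833, 0.0475], [466.4, -283.7], 25.7)]
[(0.77, 513, [0.5705, -0.2759, 0.0473], [571.2, -276.2], 17.4), (0.72, 5967, [0.5174, -0.2774, 0.0134], [518.0, -279.5], 99.8)]
post 54 [ 0.46585196 -0.2834699   0.06124428]
```

View pics/w1.png

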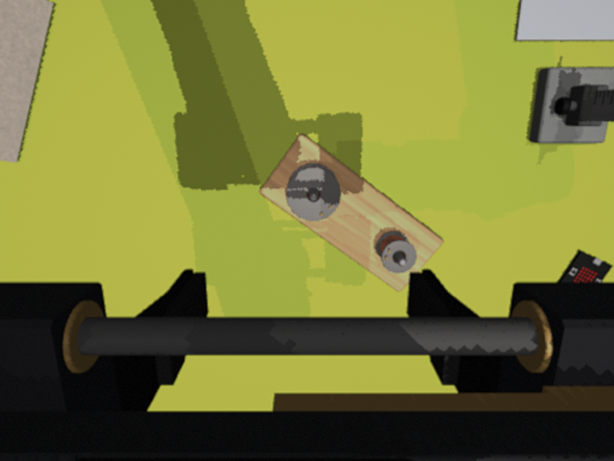

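The view shows the wide coil at (313,190) with a 25.7 mm flange radius, and the slim one at (400,253) with 17.4 mm. They are 105 mm apart, which agrees with the rack. I'm descending partway and letting the arm settle.

Call:
move_arm(
  increments="0 0 -20 0 0 0 0;0 0 -30 0 0 0 0;0 0 -30 0 0 0 0;0 0 -30 0 0 0 0;0 0 -20 0 0 0 0;0 0 -10 0 0 0 0;0 0 0 0 0 0 0;0 0 0 0 0 0 0",
)

```text
time: 4.32
position: [0.464, -0.2838, 0.1231]
tool_rot: [1.313, 2.854, 0.001]
ft_force: [0.3, -0.4, 0.5]
grip_width: 1.002
grip_force: 0.0
```

```bash
python3 - <<'E'
from h import *
p=ctrl.get_image("wrist"); s=ctrl.get_state(); print(s["time"],s["position"],rot(s["tool_rot"]).round(3),s["ft_force"])
for t in("coil_center",):print(coil_fix(p,t))
w=cloud(p); P=w[np.isfinite(w[...,0])]
for a,b in((.058,.066),(.044,.051)):
  near=P[(P[:,2]>a)&(P[:,2]<b)&(np.hypot(P[:,0]-.466,P[:,1]+.2835)<.032)]
  if len(near): print(a,len(near),near.mean(0), cv2.minEnclosingCircle((near[:,:2]*1000).astype(np.float32)))
E
```

```text
4.3667 [ 0.46451994 -0.284311    0.12391969] [[-0.65   0.76   0.002]
 [ 0.76   0.65  -0.   ]
 [-0.002  0.001 -1.   ]] [-0.48057233 -0.22145111 -0.46957188]
[(0.67, 3317, [0.4659, -0.2831, 0.0476], [466.6, -283.9], 25.7)]
0.058 126 [ 0.46632078 -0.28327994  0.06137471] ((466.91259765625, -283.6152648925781), 4.528173923492432)
0.044 3388 [ 0.46591185 -0.28313999  0.04754192] ((466.68170166015625, -283.9901123046875), 25.85030174255371)
```

Call:
move_arm(
  increments="2 0 -15 0 0 0 0;0 0 -20 0 0 0 0;0 0 -20 0 0 0 0;0 0 -20 0 0 0 0;0 0 -15 0 0 0 0;0 0 -10 0 0 0 0;0 0 -4 0 0 0 0;0 0 0 0 0 0 0",
)

```text
time: 5.08
position: [0.4658, -0.2844, 0.0188]
tool_rot: [1.314, 2.853, 0.0]
ft_force: [0.6, -0.4, 1.1]
grip_width: 0.998
grip_force: 0.0
```

Call:
move_arm(
  increments="0 0 0 0 0 0 40;0 0 0 0 0 0 70;0 0 0 0 0 0 90;0 0 0 0 0 0 110;0 0 0 0 0 0 130;0 0 0 0 0 0 150;0 0 0 0 0 0 150;0 0 0 0 0 0 150",
  grip_force=15,
)

```text
time: 5.75
position: [0.4659, -0.2842, 0.0189]
tool_rot: [1.314, 2.853, 0.001]
ft_force: [0.8, 0.9, 1.8]
grip_width: 0.561
grip_force: 14.7
```

Call:
move_arm(
  increments="0 0 2 0 0 0 150;0 0 4 0 0 0 150;0 0 6 0 0 0 150;0 0 8 0 0 0 150;0 0 8 0 0 0 150;0 0 8 0 0 0 150;0 0 6 0 0 0 150;0 0 0 0 0 0 150",
)

```text
time: 6.42
position: [0.4663, -0.2851, 0.0624]
tool_rot: [1.314, 2.851, 0.0]
ft_force: [0.7, 0.6, -0.3]
grip_width: 0.567
grip_force: 14.9
```

```bash
python3 - <<'E'
from h import *
s=ctrl.get_state(); print(s["position"],s["ft_force"],s["grip_width"])
p=ctrl.get_image("wrist");print(coil_fix(p),coil_fix(p,"slim_coil_center"))
save("w2.png",p["frame"],1.2)
E
```

```text
[ 0.46625724 -0.28512869  0.06240452] [ 0.71467533  0.56255915 -0.33544065] 0.5666053394958072
[(0.74, 5722, [0.4631, -0.2826, 0.0911], [466.1, -286.2], 26.3)] []
```

View pics/w2.png

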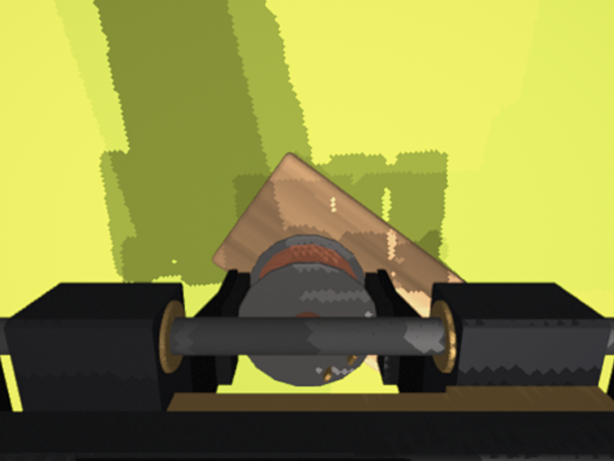

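The coil is held and rising with the tool; its hole is visible at (307,315). The rise goes on, then I'll go around the stand.

Call:
move_arm(
  increments="0 0 10 0 0 0 150;0 0 20 0 0 0 150;0 0 25 0 0 0 150;0 0 25 0 0 0 150;-2 10 25 0 0 0 150;-3 20 20 0 0 0 150;-4 25 15 0 0 0 150;-4 30 0 0 0 0 150",
)

```text
time: 7.23
position: [0.4534, -0.2015, 0.2042]
tool_rot: [1.319, 2.845, -0.0]
ft_force: [0.8, 0.5, -1.6]
grip_width: 0.567
grip_force: 15.0
```

Call:
move_arm(
  increments="-4 30 0 0 0 0 150;-4 30 0 0 0 0 150;0 30 0 0 0 0 150;0 30 0 0 0 0 150;10 30 0 0 0 0 150;20 28 0 0 0 0 150;20 20 0 0 0 0 150;15 15 0 0 0 0 150",
)

```text
time: 7.9
position: [0.5104, 0.0159, 0.2008]
tool_rot: [1.311, 2.854, 0.0]
ft_force: [0.6, -0.6, -1.2]
grip_width: 0.563
grip_force: 15.0
```

Call:
move_arm(
  increments="15 10 0 0 0 0 150;10 5 0 0 0 0 150;5 3 -10 0 0 0 150;0 0 -15 0 0 0 150;0 0 -15 0 0 0 150;0 0 -10 0 0 0 150;0 0 0 0 0 0 150;0 0 0 0 0 0 150",
)

```text
time: 8.57
position: [0.5387, 0.031, 0.1501]
tool_rot: [-1.316, -2.852, 0.002]
ft_force: [0.8, 1.2, -1.9]
grip_width: 0.563
grip_force: 15.0
```

```bash
cat >> h.py <<'E'
def tile_fit(p,show=True):
    w=cloud(p); h=cv2.cvtColor(p["frame"],cv2.COLOR_RGB2HSV)
    m=(h[...,1]<70)&(abs(w[...,2]-.006)<.004)&(np.hypot(w[...,0]-.5276,w[...,1]-.031)<.1)
    m=cv2.morphologyEx(m.astype(np.uint8),cv2.MORPH_OPEN,np.ones((3,3)))
    P=w[m>0]
    return len(P),cv2.minAreaRect((P[:,:2]*1000).astype(np.float32)),np.median(P[:,2])
E
python3 - <<'E'
from h import *
s=ctrl.get_state(); print(s["time"],s["position"],s["grip_width"],s["ft_force"],rot(s["tool_rot"]).round(3))
p=ctrl.get_image("wrist");print(coil_fix(p));print(tile_fit(p))
q=ctrl.get_image("top");print(tile_fit(q))
save("w3.png",np.hstack([p["frame"],q["frame"][120:280,200:330].repeat(2,0).repeat(2,1)[:384].copy() if 0 else cv2.resize(q["frame"][140:260,220:330],(352,384))]),.9)
E
```

```text
8.5667 [0.53874937 0.03097865 0.15008106] 0.5628785122649924 [ 0.84904049  1.17604821 -1.85926444] [[-0.649  0.761 -0.001]
 [ 0.761  0.649 -0.001]
 [ 0.    -0.001 -1.   ]]
[(0.8, 5854, [0.5358, 0.0333, 0.1787], [538.7, 30.0], 26.1)]
(13900, ((527.093994140625, 33.1759033203125), (120.00575256347656, 114.85504150390625), 40.554100036621094), np.float64(0.005578935767412835))
(57, ((531.1961059570312, 87.79510498046875), (45.32392883300781, 28.673053741455078), 15.982963562011719), np.float64(0.005486599227708888))
```

View pics/w3.png

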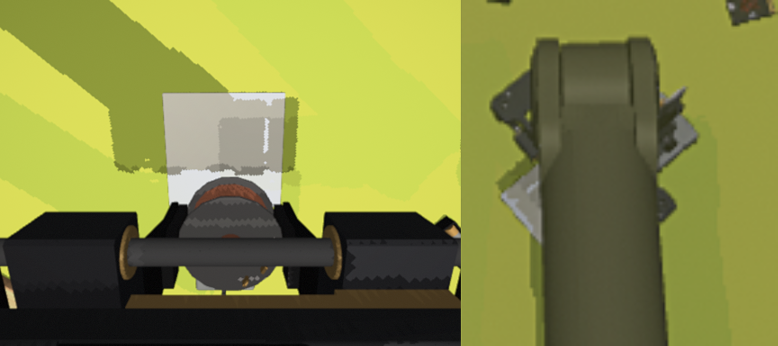

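The coil is held level and the tile is at left-centre of the wrist view with three of its edges seen (far edge y=93, sides x=163 and 285). I'm shifting 10.5 mm in -x and descending.

Call:
move_arm(
  increments="-5 0 -5 0 0 0 150;-5.5 0 -15 0 0 0 150;0 0 -25 0 0 0 150;0 0 -25 0 0 0 150;0 0 -25 0 0 0 150;0 0 -15 0 0 0 150;0 0 -8 0 0 0 150;0 0 0 0 0 0 150",
)

```text
time: 9.38
position: [0.5275, 0.0315, 0.0311]
tool_rot: [-1.314, -2.851, 0.003]
ft_force: [-0.3, 0.3, -1.2]
grip_width: 0.564
grip_force: 15.0
```

```bash
python3 - <<'E'
from h import *
s=ctrl.get_state(); print(s["time"],s["position"],s["grip_width"],s["ft_force"])
p=ctrl.get_image("wrist");print(coil_fix(p));print(tile_fit(p))
E
```

```text
9.3833 [0.52747886 0.03151264 0.03111683] 0.5638812318576527 [-0.28366154  0.2903967  -1.16350316]
[(0.76, 5765, [0.5243, 0.0338, 0.0598], [527.7, 30.7], 26.2)]
(21304, ((528.5619506835938, 31.83197021484375), (120.30271911621094, 119.25347900390625), 40.623435974121094), np.float64(0.005611785357820989))
```

Call:
move_arm(
  increments="1 0.5 -6 0 0 0 150;0 0 -6 0 0 0 150;0 0 -3 0 0 0 150;0 0 -2 0 0 0 150;0 0 -1 0 0 0 150;0 0 -1 0 0 0 150;0 0 0 0 0 0 150;0 0 0 0 0 0 150",
)

```text
time: 10.15
position: [0.53, 0.0321, 0.0137]
tool_rot: [1.315, 2.853, 0.0]
ft_force: [0.5, -0.3, -0.6]
grip_width: 0.559
grip_force: 15.0
```

Call:
move_arm(
  increments="0 0 -0.3 0 0 0 150;0 0 -0.3 0 0 0 150;0 0 -0.2 0 0 0 150;0 0 0 0 0 0 150;0 0 0 0 0 0 150;0 0 0 0 0 0 150;0 0 0 0 0 0 150;0 0 0 0 0 0 150",
)

```text
time: 10.82
position: [0.53, 0.0321, 0.0128]
tool_rot: [1.315, 2.853, 0.0]
ft_force: [0.2, -0.4, -1.2]
grip_width: 0.564
grip_force: 15.0
```

Call:
move_arm(
  increments="-1 0 -0.2 0 0 0 150;0 0 -0.3 0 0 0 150;0 0 -0.3 0 0 0 150;0 0 -0.3 0 0 0 150;0 0 -0.2 0 0 0 150;0 0 0 0 0 0 150;0 0 0 0 0 0 150;0 0 0 0 0 0 150",
)

```text
time: 11.48
position: [0.529, 0.0321, 0.0115]
tool_rot: [1.315, 2.853, 0.0]
ft_force: [-0.2, -0.6, -0.7]
grip_width: 0.563
grip_force: 15.0
```

```bash
python3 - <<'E'
from h import *
s=ctrl.get_state(); print(s["time"],s["position"],s["grip_width"],s["ft_force"])
p=ctrl.get_image("wrist");print(coil_fix(p));print(tile_fit(p))
E
```

```text
11.4833 [0.52899417 0.03210094 0.01149475] 0.5632257224741188 [-0.17520063 -0.61768613 -0.70400631]
[(0.78, 5923, [0.526, 0.0343, 0.0402], [529.0, 31.1], 26.2)]
(25990, ((527.1511840820312, 33.199440002441406), (120.1130599975586, 115.54017639160156), 40.499969482421875), np.float64(0.005641561580855048))
```

Call:
move_arm(
  increments="-0.3 0.3 -0.2 0 0 0 150;0 0 -0.2 0 0 0 150;0 0 -0.2 0 0 0 150;0 0 -0.1 0 0 0 150;0 0 -0.1 0 0 0 150;0 0 0 0 0 0 150;0 0 0 0 0 0 150;0 0 0 0 0 0 150",
)

```text
time: 12.25
position: [0.5286, 0.0324, 0.0109]
tool_rot: [-1.315, -2.853, -0.0]
ft_force: [-1.9, 1.5, 3.2]
grip_width: 0.564
grip_force: 14.7
```

Contact is felt (+3 N). Releasing and rising.

Call:
move_arm(
  increments="0 0 0 0 0 0 105;0 0 0 0 0 0 95;0 0 0 0 0 0 80;0 0 0 0 0 0 60;0 0 0 0 0 0 30;0 0 0 0 0 0 0;0 0 0 0 0 0 0;0 0 0 0 0 0 0",
)

```text
time: 12.92
position: [0.5287, 0.0324, 0.0107]
tool_rot: [1.315, 2.853, 0.0]
ft_force: [-0.5, 0.3, 0.1]
grip_width: 0.957
grip_force: 0.0
```

Call:
move_arm(
  increments="0 0 5 0 0 0 0;0 0 15 0 0 0 0;0 0 25 0 0 0 0;0 0 30 0 0 0 0;0 0 30 0 0 0 0;0 0 25 0 0 0 0;0 0 20 0 0 0 0;0 0 0 0 0 0 0",
)

```text
time: 13.58
position: [0.5316, 0.0326, 0.1658]
tool_rot: [1.313, 2.847, 0.009]
ft_force: [0.4, -0.0, 1.0]
grip_width: 0.992
grip_force: 0.0
```

```bash
python3 - <<'E'
from h import *
s=ctrl.get_state(); print(s["time"],s["position"],s["grip_width"],s["ft_force"])
p=ctrl.get_image("wrist");print(coil_fix(p));print(tile_fit(p))
for t in ("pointer_tip","cursor"):
  print(t,[(round(r["score"],2),np.round(r["centre"],4).tolist(),px(p,r["centre"])) for r in ctrl.find_in(t,p)])
save("w4.png",p["frame"],1.2)
E
```

```text
13.5833 [0.53164913 0.03256371 0.16576406] 0.9923341326770349 [ 0.38460652 -0.02299148  1.02375279]
[(0.82, 2398, [0.5273, 0.0322, 0.0395], [528.1, 31.6], 25.7)]
(12196, ((528.5377807617188, 31.531219482421875), (119.86393737792969, 119.83613586425781), 40.53225326538086), np.float64(0.005574837877883543))
pointer_tip [(0.68, [0.5255, 0.038, 0.0076], [254, 165])]
cursor []
```

View pics/w4.png

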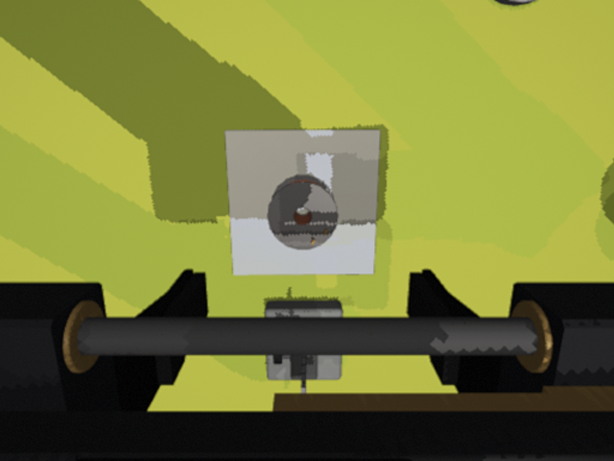

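The coil sits flat at (528.1, 31.6) mm, against the tile middle at (528.5, 31.5) mm, so it is well centred. Now a view of the pointer from above it, with the fingers above the rule's top.

Call:
move_arm(
  increments="0 0 20 0 0 0 0;0 0 35 0 0 0 0;0 0 35 0 0 0 0;0 0 35 0 0 0 0;10 -12 10 0 0 0 0;20 -25 0 0 0 0 0;20 -25 0 0 0 0 0;10 -12 0 0 0 0 0",
)

```text
time: 14.45
position: [0.5895, -0.0451, 0.2945]
tool_rot: [1.319, 2.851, -0.005]
ft_force: [-0.3, 0.4, 0.2]
grip_width: 0.999
grip_force: 0.0
```

Call:
move_arm(
  increments="0 0 0 0 0 0 0;0 0 0 0 0 0 0;0 0 0 0 0 0 0;0 0 0 0 0 0 0;0 0 0 0 0 0 0;0 0 0 0 0 0 0;0 0 0 0 0 0 0;0 0 0 0 0 0 0",
)

```text
time: 15.12
position: [0.5886, -0.0412, 0.2959]
tool_rot: [1.314, 2.853, 0.001]
ft_force: [1.1, -1.0, -0.2]
grip_width: 0.999
grip_force: 0.0
```

```bash
python3 - <<'E'
from h import *
s=ctrl.get_state(); print(s["time"],s["position"])
p=ctrl.get_image("wrist");print(coil_fix(p));print(tile_fit(p)[1])
w=cloud(p);P=w[np.isfinite(w[...,0])]
ux=np.array([.65,-.76]);uy=np.array([.76,.65]);c=np.array([.5285,.0315])
a=(P[:,:2]-c)@ux*1000;b=(P[:,:2]-c)@uy*1000;z=P[:,2]*1000
for lo in range(76,140,4):
  k=(a>=lo)&(a<lo+4)&(abs(b)<20)&(z>60)&(z<225)
  if k.any():print(lo,k.sum(),np.percentile(z[k],[5,50,95]).round(1),np.percentile(b[k],[5,50,95]).round(1))
for t in ("pointer_tip","cursor"):
  print(t,[(round(r["score"],2),np.round(r["centre"],4).tolist(),px(p,r["centre"])) for r in ctrl.find_in(t,p)])
save("w5.png",p["frame"],1.2)
E
```

```text
15.1167 [ 0.5885853  -0.04119441  0.29588549]
[(0.57, 1476, [0.5275, 0.0317, 0.0396], [528.1, 31.3], 25.8)]
((528.078369140625, 31.865272521972656), (119.71757507324219, 119.00816345214844), 40.511940002441406)
84 12 [117.7 118.7 119.8] [-1.   0.   1.1]
88 12 [118.  119.6 122.4] [-1.   0.   1.1]
92 12 [120.9 121.7 123.5] [-1.  0.  1.]
96 46 [111.5 120.6 124.3] [-5.8 -0.5  5.9]
100 71 [118.  124.7 126.1] [-7.   0.   7.1]
104 179 [124.3 167.1 216.4] [-5.  -0.   5.1]
108 72 [124.  125.3 220.4] [-6.5  0.2  6.6]
112 69 [124.3 125.4 219.8] [-6.7  0.2  6.8]
116 67 [124.4 125.8 220.3] [-6.8 -0.5  6.2]
120 83 [118.6 125.  220. ] [-6.1  3.1 14.6]
124 92 [120.6 124.6 219.9] [-6.1  3.6 14.6]
128 68 [119.6 125.1 220.1] [-6.8  0.3 12.2]
132 43 [123.9 125.1 219.3] [-7.1 -0.5  7.2]
136 29 [123.7 124.7 125.7] [-7.2 -2.   7.3]
pointer_tip [(0.58, [0.6025, -0.0573, 0.124], [257, 191])]
cursor [(0.57, [0.6037, -0.0514, 0.1249], [261, 188])]
```

View pics/w5.png

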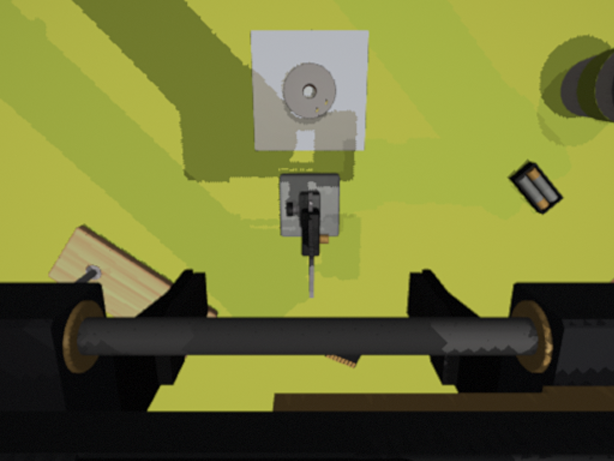

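The view shows the coil flat at (308,91) in the tile's middle and the cursor at (310,210). Its top is at 125.2 mm and it is 16 mm high, so the pointer is at about 117.4 mm, well clear of the approach. Now to the small loupe.

Call:
move_arm(
  increments="-6 20 0 0 0 2 0;-12 36 0 0 0 2 0;-14 38 0 0 0 2 0;-14 38 0 0 0 2 0;-14 38 0 0 0 2 0;-14 38 0 0 0 2 0;-14 38 -10 0 0 2 0;-10 38 -15 0 0 2 0",
)

```text
time: 15.98
position: [0.4903, 0.2444, 0.2725]
tool_rot: [0.901, 3.007, 0.006]
ft_force: [1.3, -0.1, 0.7]
grip_width: 1.004
grip_force: 0.0
```

Call:
move_arm(
  increments="-2 20 -20 0 0 0 0;0 7 -20 0 0 0 0;0 0 -20 0 0 0 0;0 0 -10 0 0 0 0;0 0 0 0 0 0 0;0 0 0 0 0 0 0;0 0 0 0 0 0 0;0 0 0 0 0 0 0",
)

```text
time: 16.65
position: [0.4898, 0.269, 0.2025]
tool_rot: [0.906, 3.006, 0.004]
ft_force: [0.4, 0.6, -0.7]
grip_width: 0.999
grip_force: 0.0
```

```bash
cat >> h.py <<'E'
def loupe_fix(p,zmax=.03,zmin=.003,near=(.5,.28)):
    w=cloud(p); out=[]
    h=cv2.cvtColor(p["frame"],cv2.COLOR_RGB2HSV)
    for r in ctrl.silhouettes("loupe",p):
        P=w[r["region"]&(h[...,2]>0)];P=P[np.isfinite(P[:,0])]
        if not len(P): continue
        (c,sz,a)=cv2.minAreaRect((P[:,:2]*1000).astype(np.float32))
        dark=w[r["region"]&(h[...,2]<70)]; dark=dark[np.isfinite(dark[:,0])&(dark[:,2]>.008)]
        print("loupe",round(r["score"],2),np.round(c,1),np.round(sz,1),round(a,1),"dark",len(dark))
        if len(dark)>30:
            m=np.median(dark,0); v=np.linalg.svd(dark[:,:2]-dark[:,:2].mean(0),full_matrices=False)[2][0]
            t=(dark[:,:2]-m[:2])@v; s=(dark[:,:2]-m[:2])@[-v[1],v[0]]
            print(" handle mid",np.round(m[:2]+v*(t.min()+t.max())/2+np.array([-v[1],v[0]])*(np.percentile(s,2)+np.percentile(s,98))/2,4),"len",np.ptp(t).round(4),"w",np.ptp(s).round(4),"dir",v.round(4),"ang",np.degrees(np.arctan2(v[1],v[0])).round(1),"z",np.percentile(dark[:,2],[50,90]).round(4))
E
python3 - <<'E'
from h import *
s=ctrl.get_state(); print(s["time"],s["position"],rot(s["tool_rot"]).round(3))
p=ctrl.get_image("wrist");loupe_fix(p)
for t in ("lens_center","loupe_grip"):
  print(t,[(round(r["score"],2),np.round(r["centre"],4).tolist(),px(p,r["centre"])) for r in ctrl.find_in(t,p)])
save("w6.png",p["frame"],1.2)
E
```

```text
16.65 [0.48982544 0.26896647 0.20251502] [[-0.833  0.553  0.002]
 [ 0.553  0.833  0.002]
 [-0.001  0.003 -1.   ]]
loupe 0.93 [598.8 416.7] [219.7 180.5] 78.7 dark 2966
 handle mid [0.6118 0.4621] len 0.2209 w 0.206 dir [ 0.7627 -0.6468] ang -40.3 z [0.023  0.0254]
loupe 0.78 [291.9 204. ] [189.8  58.4] 57.9 dark 2408
 handle mid [0.2937 0.2074] len 0.1836 w 0.0598 dir [0.4883 0.8727] ang 60.8 z [0.0242 0.0259]
loupe 0.71 [491.2 300.1] [ 65.3 167.4] 48.1 dark 1581
 handle mid [0.4596 0.3086] len 0.1095 w 0.0375 dir [ 0.855  -0.5186] ang -31.2 z [0.0172 0.0183]
lens_center [(0.64, [0.6074, 0.4854, 0.0139], [493, 146]), (0.63, [0.3032, 0.2259, 0.0129], [109, 30]), (0.55, [0.5114, 0.2833, 0.0094], [278, 175])]
loupe_grip [(0.8, [0.5121, 0.284, 0.0085], [279, 175]), (0.71, [0.6016, 0.4837, 0.0134], [489, 143]), (0.68, [0.305, 0.2269, 0.0137], [111, 31])]
```

View pics/w6.png

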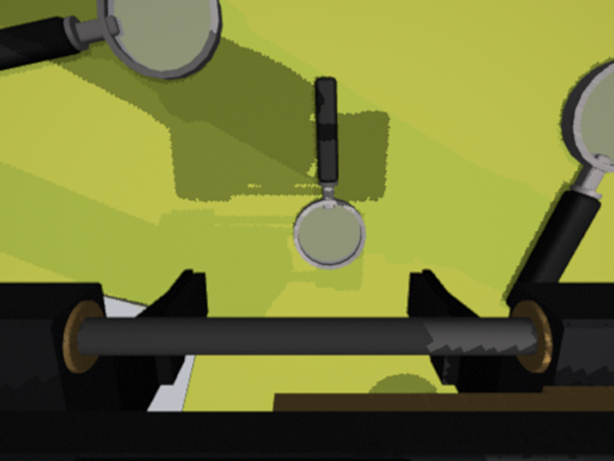

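```bash
cat >> h.py <<'E'
def loupe2(p,z0=0.,c0=(491,300)):
    """pose of small loupe lying/held with underside at z0 : handle top z0+18mm, rim top z0+12mm"""
    w=cloud(p); best=[r for r in ctrl.silhouettes("loupe",p)]
    best=min(best,key=lambda r:np.linalg.norm(np.nanmedian(w[r["region"]][:,:2],0)*1000-c0))
    P=w[best["region"]];P=P[np.isfinite(P[:,0])]*1000;Z=P[:,2]-z0*1000
    H=P[(Z>15.5)&(Z<21)]; (c,sz,a)=cv2.minAreaRect(H[:,:2].astype(np.float32))
    v=np.linalg.svd(H[:,:2]-H[:,:2].mean(0),full_matrices=False)[2][0]
    if v@(P[:,:2].mean(0)-c)<0: v=-v
    rim=P[(Z>9)&(Z<14)&((P[:,:2]-c)@v>60)]
    cr,rr=cv2.minEnclosingCircle(rim[:,:2].astype(np.float32)) if len(rim)>5 else ((0,0),0)
    print("handle rect",np.round(c,1),np.round(sz,1),"dir",v.round(4),"ang",np.degrees(np.arctan2(v[1],v[0])).round(2),"topz",np.median(H[:,2]).round(1),"| rim",len(rim),np.round(cr,1),round(rr,1),"z",np.median(rim[:,2]).round(1) if len(rim) else 0,"lens-handle dist",np.linalg.norm(np.array(cr)-c).round(1))
    return c,v,cr,H,rim
E
python3 - <<'E'
from h import *
s=ctrl.get_state(); print(s["position"])
p=ctrl.get_image("wrist");c,v,cr,H,rim=loupe2(p)
d=np.array(cr)-c; print("ang by lens",np.degrees(np.arctan2(d[1],d[0])),"grip from lens",np.array(cr)-62*d/np.linalg.norm(d),"grip from handle",np.array(c)+28.5*v)
E
```

```text
[0.48915942 0.26906841 0.20162624]
handle rect [450.4 314. ] [16.9 87.8] dir [ 0.8551 -0.5184] ang -31.23 topz 17.3 | rim 1298 [527.6 267.4] 33.0 z 10.4 lens-handle dist 90.1
ang by lens -31.0717336969138 grip from lens [474.51204201 299.44696138] grip from handle [474.79874317 299.18471317]
```

The loupe pose agrees from lens and handle: lens at (527.6, 267.4) mm, heading -31.15°, grip at (474.7, 299.3) mm. Aligning and descending.

Call:
move_arm(
  increments="-5 10 -10 0 0 0.8 0;-5 10 -25 0 0 0.8 0;-4.5 10 -30 0 0 0.8 0;0 0 -30 0 0 0 0;0 0 -25 0 0 0 0;0 0 -15 0 0 0 0;0 0 0 0 0 0 0;0 0 0 0 0 0 0",
)

```text
time: 17.62
position: [0.4732, 0.2992, 0.0648]
tool_rot: [-0.84, -3.026, 0.003]
ft_force: [0.2, 0.5, 0.4]
grip_width: 0.999
grip_force: 0.0
```

```bash
python3 - <<'E'
from h import *
s=ctrl.get_state(); print(s["time"],s["position"],rot(s["tool_rot"]).round(3))
p=ctrl.get_image("wrist");c,v,cr,H,rim=loupe2(p);print(np.array(cr)-62*v,c+28.5*v)
E
```

```text
17.6167 [0.47317462 0.29918389 0.06475597] [[-0.857  0.515 -0.002]
 [ 0.515  0.857 -0.001]
 [ 0.001 -0.002 -1.   ]]
handle rect [451.2 314.1] [16.8 88.3] dir [ 0.8558 -0.5172] ang -31.15 topz 17.3 | rim 1233 [527.5 267.3] 33.0 z 10.5 lens-handle dist 89.5
[474.40441486 299.38278965] [475.55000542 299.32985236]
```

Call:
move_arm(
  increments="1.5 0 -10 0 0 0 0;0 0 -15 0 0 0 0;0 0 -15 0 0 0 0;0 0 -10 0 0 0 0;0 0 -7 0 0 0 0;0 0 -3 0 0 0 0;0 0 -1 0 0 0 0;0 0 0 0 0 0 0",
)

```text
time: 18.38
position: [0.4761, 0.2992, 0.0051]
tool_rot: [0.842, 3.026, 0.001]
ft_force: [-0.5, 0.4, 1.1]
grip_width: 1.0
grip_force: 0.0
```

Call:
move_arm(
  increments="0 0 0 0 0 0 80;0 0 0 0 0 0 130;0 0 0 0 0 0 165;0 0 0 0 0 0 185;0 0 0 0 0 0 200;0 0 0 0 0 0 215;0 0 0 0 0 0 230;0 0 0 0 0 0 230",
  grip_force=25,
)

```text
time: 19.05
position: [0.4758, 0.299, 0.0048]
tool_rot: [0.842, 3.027, 0.0]
ft_force: [-0.5, 0.1, -0.7]
grip_width: 0.481
grip_force: 0.0
```

Call:
move_arm(
  increments="0 0 0 0 0 0 240;0 0 0 0 0 0 240;0 0 0 0 0 0 240;0 0 2 0 0 0 240;0 0 4 0 0 0 240;0 0 8 0 0 0 240;0 0 10 0 0 0 240;0 0 6 0 0 0 240",
)

```text
time: 19.72
position: [0.4765, 0.2995, 0.0366]
tool_rot: [0.841, 3.026, 0.002]
ft_force: [1.1, 0.8, -0.5]
grip_width: 0.203
grip_force: 25.0
```

Call:
move_arm(
  increments="0 0 15 0 0 0 240;0 0 25 0 0 0 240;0 0 25 0 0 0 240;0 0 20 0 0 0 240;0 0 10 0 0 0 240;0 0 0 0 0 0 240;0 0 0 0 0 0 240;0 0 0 0 0 0 240",
)

```text
time: 20.38
position: [0.4749, 0.2985, 0.1285]
tool_rot: [-0.841, -3.026, 0.003]
ft_force: [-0.1, -1.0, -1.3]
grip_width: 0.208
grip_force: 25.0
```

```bash
cat >> h.py <<'E'
def held(p,s):
    """held loupe: rim/handle points in tool frame heights"""
    w=cloud(p); T=rot(s["tool_rot"]); t=np.array(s["position"])
    ax=-T[:,0]; ax=ax/np.linalg.norm(ax)
    q=(w-t)
    a=q@ax*1000; b=q@T[:,1]*1000; z=q[...,2]*1000
    R_=(abs(b)<45)&(z>-40)&(z<30)
    return w,a,b,z,R_
E
python3 - <<'E'
from h import *
s=ctrl.get_state(); print(s["time"],s["position"],s["grip_width"],s["grip_force"],s["ft_force"])
p=ctrl.get_image("wrist");w,a,b,z,k=held(p,s)
for lo in range(-90,110,8):
  m=k&(a>=lo)&(a<lo+8)
  if m.sum()>5: print(lo,m.sum(),"z",np.percentile(z[m],[5,50,95]).round(1),"b",np.percentile(b[m],[5,50,95]).round(1))
save("w7.png",p["frame"],1.2)
E
```

```text
20.3833 [0.47488794 0.29850747 0.12849918] 0.2078220595081157 24.991537034511566 [-0.08427792 -1.01993795 -1.28786868]
-74 719 z [ 8.8 11.6 13. ] b [-8.6 -0.8  6.9]
-66 767 z [ 9.4 12.  13.2] b [-8.7 -0.8  7.1]
-58 708 z [ 9.6 12.  13.1] b [-8.8 -0.8  7.1]
-50 680 z [ 9.8 12.  13.1] b [-8.6 -0.8  6.9]
-42 661 z [ 9.3 12.  13.1] b [-8.7 -0.8  7. ]
-34 634 z [ 9.1 11.9 13.1] b [-8.7 -0.9  7.2]
-26 603 z [ 9.2 12.  13. ] b [-8.8 -0.9  7.2]
-18 1179 z [ 3.7 12.2 27.9] b [-17.7  -0.4  16.4]
-10 1159 z [ 4.7 12.4 27.4] b [-13.4  -0.9  12. ]
-2 495 z [ 9.5 11.9 13.7] b [-9.3 -0.4  8. ]
22 209 z [2.3 5.4 6.8] b [-9.3 -0.4  8.1]
30 411 z [1.6 5.4 6.7] b [-11.1  -0.9   9.6]
38 694 z [1.8 3.  4. ] b [-13.   -0.7  11.6]
46 184 z [2.1 3.  4.1] b [-18.5  -0.4  17.1]
```

View pics/w7.png

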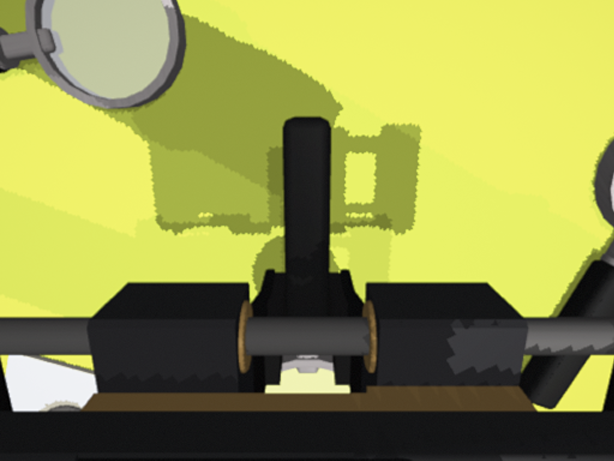

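The loupe is held level: the handle top is 12.0 mm above the TCP along its whole length, with the handle seen at (307,120)-(307,270). Carrying it over the coil.

Call:
move_arm(
  increments="0 -15 0 0 0 0 240;0 -28 0 0 0 0 240;0 -33 0 0 0 0 240;0 -35 0 0 0 0 240;0 -33 0 0 0 0 240;0 -30 0 0 0 0 240;1 -25 0 0 0 0 240;1 -16 0 0 0 0 240",
)

```text
time: 21.1
position: [0.4766, 0.0792, 0.1289]
tool_rot: [-0.848, -3.024, 0.003]
ft_force: [-0.1, 0.2, 0.2]
grip_width: 0.208
grip_force: 25.0
```

Call:
move_arm(
  increments="0 -10 0 0 0 0 240;0 -6 -3 0 0 0 240;0 -4 -4 0 0 0 240;0 0 -3 0 0 0 240;0 0 -1.5 0 0 0 240;0 0 0 0 0 0 240;0 0 0 0 0 0 240;0 0 0 0 0 0 240",
)

```text
time: 21.77
position: [0.4779, 0.0647, 0.1183]
tool_rot: [0.84, 3.027, -0.0]
ft_force: [0.6, -0.0, -0.5]
grip_width: 0.201
grip_force: 25.0
```

```bash
python3 - <<'E'
from h import *
s=ctrl.get_state(); print(s["time"],s["position"],rot(s["tool_rot"]).round(4),s["ft_force"],s["grip_force"])
p=ctrl.get_image("wrist");w,a,b,z,k=held(p,s)
for lo in (-74,-58,-42,-26):
  m=k&(a>=lo)&(a<lo+8); print(lo,np.percentile(z[m],[50,95]).round(2),np.percentile(b[m],[5,95]).round(1))
q=ctrl.get_image("scene");w=cloud(q)
v=w[...,:2]-np.array([.5282,.0315]); r=np.hypot(v[...,0],v[...,1]); m=(r<.06)&(w[...,2]>.1)&(w[...,2]<.14)
P=w[m]*1000; k=P[(P[:,:2]-[476.6,63.2])@[.857,-.515]>40]
print("scene lens pts",len(k),np.percentile(k[:,2],[5,50,95]),cv2.minEnclosingCircle(k[:,:2].astype(np.float32)))
c=(w[...,2]>.1)&(np.hypot(w[...,0]-.606,w[...,1]+.0596)<.03)&(w[...,2]<.135); print(np.percentile(w[c][:,2],[2,50,98]) if c.any() else 0)
x,y=px(q,[.54,.02,.1]); save("s8.png",q["frame"][y-65:y+65,x-85:x+85],4.6)
E
```

```text
21.7667 [0.47785046 0.06472664 0.11834676] [[-8.571e-01  5.151e-01  1.000e-04]
 [ 5.151e-01  8.571e-01 -0.000e+00]
 [-1.000e-04  0.000e+00 -1.000e+00]] [ 0.61992361 -0.01470408 -0.51696224] 24.991559386253357
-74 [11.56 12.95] [-8.6  6.9]
-58 [11.87 13.05] [-8.8  7.2]
-42 [11.86 13.14] [-8.7  7.4]
-26 [11.88 13.01] [-8.8  7.4]
scene lens pts 277 [115.53718538 122.47457184 126.49690647] ((534.2084350585938, 31.872434616088867), 33.68613815307617)
[0.10473564 0.12251035 0.13256229]
```

View pics/s8.png

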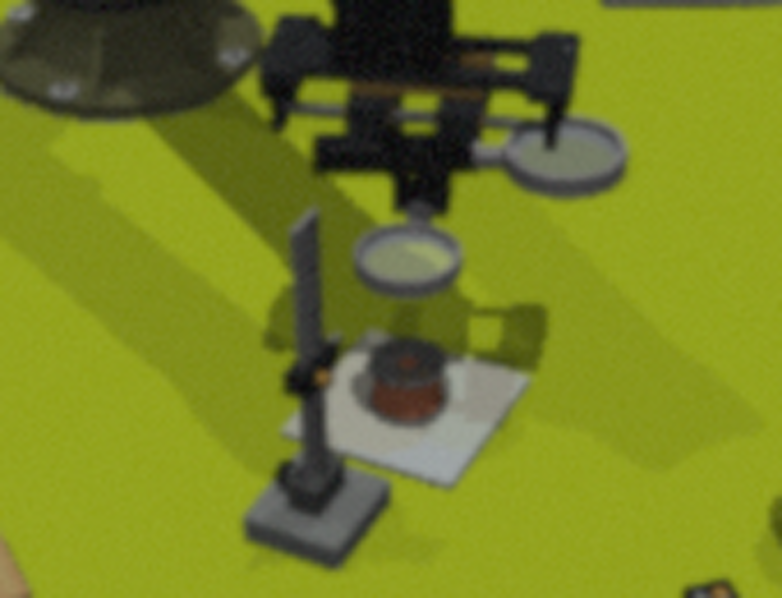

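The scene view shows the lens at (408,257), right above the coil's hole at (407,362), level and clear of the pointer. A fine correction remains.

Call:
move_arm(
  increments="-1.2 -1.5 -0.9 0 0 0 240;0 0 -0.8 0 0 0 240;0 0 0 0 0 0 240;0 0 0 0 0 0 240;0 0 0 0 0 0 240;0 0 0 0 0 0 240;0 0 0 0 0 0 240;0 0 0 0 0 0 240",
)

```text
time: 22.53
position: [0.4766, 0.0625, 0.1167]
tool_rot: [0.842, 3.027, 0.0]
ft_force: [-0.2, 0.6, -0.6]
grip_width: 0.201
grip_force: 25.0
```

```bash
python3 - <<'E'
from h import *
s=ctrl.get_state(); print(s["time"],s["position"],rot(s["tool_rot"]).round(4)[:,1],s["ft_force"],s["grip_force"])
q=ctrl.get_image("scene");w=cloud(q)
def proj(X):
    c=(np.array(X)-q["position"])@rot(q["orientation"]); return np.array([c[0]/c[2]*q["fx"]+q["cx"],c[1]/c[2]*q["fy"]+q["cy"]])
def disc(c,r,z):
    t=np.linspace(0,6.28,60); return np.array([proj([c[0]+r*np.cos(i),c[1]+r*np.sin(i),k]) for i in t for k in z])
L=(.5282,.0315);
for nm,t,D in (("lens","lens_center",disc(L,.033,(.1114,.1234))),("coil","coil_center",disc(L,.026,(.006,.040)))):
    print(nm,"pred bbox",D.min(0).round(1),D.max(0).round(1))
    for r in ctrl.silhouettes(t,q)[:5]:
        v,u=np.nonzero(r["region"]); print("  ",round(r["score"],2),u.min(),v.min(),u.max()+1,v.max()+1,len(u))
E
```

```text
22.5333 [0.47662283 0.06253536 0.11668053] [5.162e-01 8.565e-01 1.000e-04] [-0.16325012  0.58368991 -0.59386327] 24.991614818572998
lens pred bbox [234.6 171.3] [258.  188.1]
   0.92 373 170 410 214 738
   0.76 235 153 258 189 400
   0.7 227 148 295 166 510
coil pred bbox [237.7 195.9] [255.5 215.8]
   0.72 239 197 255 215 247
```

The image agrees with the prediction to within a pixel. One last nudge, a settle, then I hand in.

Call:
move_arm(
  increments="0 0.5 0 0 0 0 240;0 0 0 0 0 0 240;0 0 0 0 0 0 240;0 0 0 0 0 0 240;0 0 0 0 0 0 240;0 0 0 0 0 0 240;0 0 0 0 0 0 240;0 0 0 0 0 0 240",
)

```text
time: 23.35
position: [0.4766, 0.063, 0.1166]
tool_rot: [0.842, 3.027, 0.0]
ft_force: [0.4, -0.0, -1.0]
grip_width: 0.205
grip_force: 25.0
```

```bash
python3 -c "
from bench import ctrl
s=ctrl.get_state();print(s['position'],abs(s['qd']).max() if hasattr(s['qd'],'max') else s['qd'])
print(ctrl.close_job())"
```

```text
[0.47659661 0.06301465 0.11664611] 0.0029940961095991626
the job is handed in; nothing more can be done
None
```

I handed the job in at 23 s (verdict not shown): by my measurements the wide coil lies flat within about 1 mm of the tile's middle, and the small loupe is held level and still, its lens centred over the coil's hole at the pointer's measured height of about 117.4 mm.

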